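Take the used-up label roll off its spindle

ROBOT

A 7-joint arm with a two-finger parallel gripper is mounted at the origin on a cart in front of the work surface, level with it; the furniture and walls round the work are solid. World frame = base frame: x ahead of the robot, y to its left, z up, the work surface at z = 0. Lengths are in m, angles in degrees, forces in N, time in s.
With the tool pointing down it reaches from about 0.425 to 1.025 m from the base axis. Payload 3.6 kg.
Tool frame: the origin (TCP) lies on the centre line of the jaws, within the pads' length; the fingertips stand manip.finger_overhang ahead of it and the grasp point (between the pads) lies 8 mm behind it (manip.finger_overhang is the distance from the TCP to the fingertips, in m); x points along the fingers, y is the direction in which the jaws open and shut, and the axes are right-handed (so a half turn about x gives the same grasp; the last joint's range is limited). The gripper opens to 85 mm and grips with 20 to 120 N. Pads are 22 mm wide; open, the fingers measure 114 mm over their backs; the gripper's body (76 mm by 85 mm) begins 54 mm behind the grasp point. The pads swing forward as they close: fully open they stand 13 mm farther back than shut.
Start: joints at [69.414, 33.873, 2.773, 92.16, -1.908, 54.013, -1.931], TCP at [0.19, -0.7, 0.242] pointing down, gripper open.
Joint ranges: [-153.93, 153.93], [-27.13, 128.08], [-72.61, 78.16], [10.71, 143.7], [-87.88, 267.88], [4.46, 118.87], [-176.78, 176.78]. Speed limits (degrees/s): [147.25, 147.25, 180, 180, 180, 180, 180].

INTERFACE

Orientations are given as a 3x3 rotation matrix whose columns are the frame's x, y, z axes.
In Python, from cell import manip, imaging, close_job, models gives the robot as it stands.
- The arm moves only by the tool apply_moves, never from a script. Its argument "steps" is a list of rows, each a list of 5 numbers: the shift along the tool's x, y, z in cm, then the turn about the tool's x in rad, then the finger opening in cm, from 0 to 8.54. A call has 1 to 10 rows; each row is the pose to reach, as a shift and turn from the pose commanded when the call began, along the tool's axes at that moment; what a row does not reach only later rows make up. A row lasts 1/8 s, in which the tool goes at most 62.5 mm and 10.7 degrees, less where a joint would pass 70% of its speed; a pose out of reach is approached as far as the arm can. A call with a gripper value outside its range is refused whole. The fingers move at their own pace and stop on an object; "squeeze" is the grip in N (left out, the last holds). Time passes only in rows, so rows that repeat a pose let the fingers close. It gives the time, the measured TCP pose, the force and the opening at its end, in the units of the state.
- manip.state(): the state, without advancing time (a new reading comes with each control period).
- imaging.read_camera(name): name is "side" or "top" or "wrist"; returns (picture, depth): 384x512x3 uint8, blue, green, red; 384x512 float32, m along the optical axis (not along the pixel's ray), 0 where there is no reading.
- imaging.get_calibration(name): a dict with "fx", "fy", "cx", "cy" (pixels), "extrinsics" (4x4, takes a point from camera to world coordinates). Camera axes: x right, y down, z forward; pixel columns grow to the right and rows downward; lengths in m; the calibration is good to about 2 mm. A picture is of the moment at which its call begins: read the wrist's pose just before it. get_calibration takes no time and is no camera call; for the wrist camera it gives the pose at the moment of the call.
- close_job(): hands the job in, once; it reports no verdict.
Trained networks look in the newest picture that a camera, given by its name, has taken for a name from the list of things; names that differ only in an ending like _2 or _b are one class to them, and where a whole thing is asked for, a point or a joint stands for the part that bears it (a point fixed in the world has none). Each returns a list of dicts, best first, with "confidence" (0 to 1); they miss things now and then, are a little off and sometimes report something else, mostly with a low value. They report only what shows in the picture. A call takes as long as a camera call. They do not tell look-alikes from the thing itself.
- models.masks_of(camera, thing): "mask" (384x512 bool, what is visible of it) and "point" ([column, row] in pixels, amid what is visible of it).
The state is a dict: "time_s": time; "joint_positions": joint angles; "qvel": joint speeds; "joint_efforts": joint torques, N m; "position": TCP position; "ee_rot": TCP orientation; "wrist_force": force on the tool from outside, world axes, zero at the start; "moment": the same for the moment, N m; "opening": finger opening in m.
Only numpy, scipy, OpenCV 4.12 (cv2) and the standard library are available. Lean on these libraries where they do the work, as an engineer would, in place of code of your own. Each camera call takes 0.05 s, during which the arm holds its last target.

TASK

The stand holds two label rolls: take the slim, nearly used-up one straight up off its spindle and set it down flat in the empty grey tray, without dropping it. Leave the full, fat roll in place on its spindle.

Things in the scene. Friction and masses are not known exactly. Their poses are not given: they have to be found in the camera images.
- used_roll_center (a point): centre (on the axis, half-way up) of the slim, nearly used-up label roll: white paper round a brown cardboard core, 54 mm outside diameter, 37 mm hole, 40 mm high, 0.04 to 0.09 kg; z is the roll's axis. It stands on one of the two spindles of the stand, axis upright, and is free to slide up; grip it across its outside. Start height of this point 42 mm above the table
- full_roll_center (a point): centre (on the axis, half-way up) of the full label roll: same white paper, about 89 mm outside diameter, 40 mm high; on the other spindle of the same stand, to be left there
- roll_stand: roll stand, fixed: grey base plate 110 mm (its x) by 236 mm (its y), top 12 mm above the table, with two upright aluminium spindles at y = +65 and -65 mm. Each spindle: a black shoulder of 48 mm diameter up to 22 mm above the table, on which the roll rests, then a post of 26 mm diameter with bevelled top whose tip is 80 mm above the table (18 mm above the top of a roll). Which roll is on which spindle varies. Origin: centre of the underside, on the table, z up
- tray: empty open grey plastic tray, fixed, 170 mm (its x) by 200 mm (its y), walls 4 mm thick, 22 mm high, floor 4 mm thick. Origin: centre of its underside, on the table, z up. It may stand to the left or to the right of the stand
Not all that is in view belongs to the job. Of the things that look like the part that bears used_roll_center, the middle-sized one is meant.

How it is judged:
By the outcome, as a careful person would: the job done as asked, in the order asked, and still so for the second after the job is handed in, with the robot touching nothing.
It also fails if it takes over 40 s, if anything falls off the work surface, if the arm or the gripper's body presses on something with over 40 N, if the wrist force passes 120 N, or if a joint passes its speed limit or range.

## Working session

There is one attempt and no reset: what is moved stays moved. The work goes in short steps, Python scripts to look and compute and a tool call to move; the robot and the scene stay as the last step left them, time stands still between calls to the robot, and variables do not carry over. Pictures are saved under pics/ and viewed, and the job is handed in when it is done.

Besides the shell and the picture viewer there is one more tool, called after "Emit:" in YAML: its name, and indented under it one key for each argument. apply_moves: Moves the arm, as the interface text tells. Its arguments: {"type":"object","properties":{"steps":{"type":"array","items":{"type":"array","items":{"type":"number"}}},"squeeze":{"type":"number"}},"required":["steps"]}

```bash
mkdir -p pics; cat > h.py <<'E'
import numpy as np,cv2
from cell import manip,imaging,close_job,models
def w(cal,u,v,z):
    p=np.array([(u-cal['cx'])/cal['fx']*z,(v-cal['cy'])/cal['fy']*z,z,1*np.ones_like(z)])
    return np.array(cal['extrinsics'])[:3]@p
E
python3 - <<'E'
from h import *
s=manip.state();print(s['time_s'],s['position'],np.round(s['ee_rot'],3),s['opening'],manip.finger_overhang)
for c in('top','side'):
    im,d=imaging.read_camera(c);cv2.imwrite(f'pics/{c}1.png',im);np.save(f'{c}.npy',d)
    cal=imaging.get_calibration(c)
    for t in('used_roll_center','full_roll_center','roll_stand','tray'):
        for r in models.masks_of(c,t)[:5]:
            m=r['mask']&(d>0);v,u=np.nonzero(m)
            P=w(cal,u,v,d[m].astype(float))
            print(c,t,round(r['confidence'],2),r['point'],m.sum(),np.round(np.median(P,1),3),np.round(np.percentile(P,2,axis=1),3),np.round(np.percentile(P,98,axis=1),3))
E
```

```text
0.0 [ 0.19024592 -0.69875106  0.2411324 ] [[-0.001  0.263 -0.965]
 [ 0.002 -0.965 -0.263]
 [-1.    -0.002  0.   ]] 0.08545463158430144 0.011
top used_roll_center 0.88 [161.4, 225.1] 556 [0.396 0.154 0.053] [0.364 0.116 0.007] [0.433 0.186 0.058]
top used_roll_center 0.63 [195.0, 149.6] 301 [0.58  0.102 0.059] [0.556 0.079 0.012] [0.607 0.13  0.066]
top roll_stand 0.42 [144.4, 141.0] 941 [0.6   0.228 0.06 ] [0.561 0.19  0.032] [0.642 0.273 0.064]
top tray 0.8 [304.0, 143.6] 4944 [ 0.599 -0.187  0.003] [ 0.515 -0.283 -0.002] [ 0.681 -0.089  0.022]
side used_roll_center 0.92 [201.8, 243.7] 933 [0.581 0.127 0.049] [0.559 0.091 0.023] [0.609 0.134 0.062]
side used_roll_center 0.92 [282.1, 241.0] 523 [0.453 0.07  0.018] [ 0.435  0.026 -0.002] [0.472 0.078 0.028]
side used_roll_center 0.59 [318.0, 271.3] 2586 [0.401 0.177 0.04 ] [0.367 0.125 0.003] [0.435 0.191 0.056]
side full_roll_center 0.63 [174.0, 292.7] 3564 [0.598 0.256 0.06 ] [0.555 0.191 0.011] [0.646 0.279 0.063]
side roll_stand 0.56 [200.4, 282.5] 4314 [0.581 0.221 0.011] [0.532 0.067 0.002] [0.66  0.288 0.079]
side tray 0.82 [212.5, 177.5] 4104 [ 0.603 -0.181  0.004] [ 0.517 -0.285  0.001] [ 0.685 -0.08   0.021]
side tray 0.57 [171.9, 292.9] 3307 [0.597 0.258 0.06 ] [0.555 0.198 0.024] [0.644 0.279 0.063]
```

View pics/top1.png

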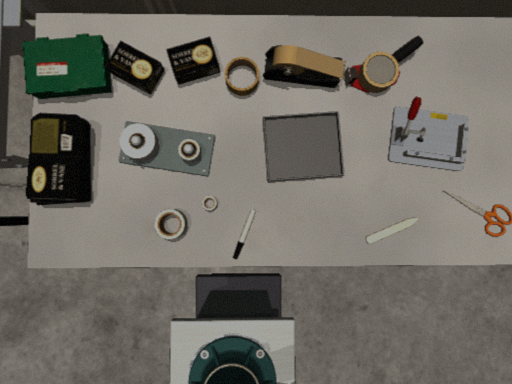

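View pics/side1.png

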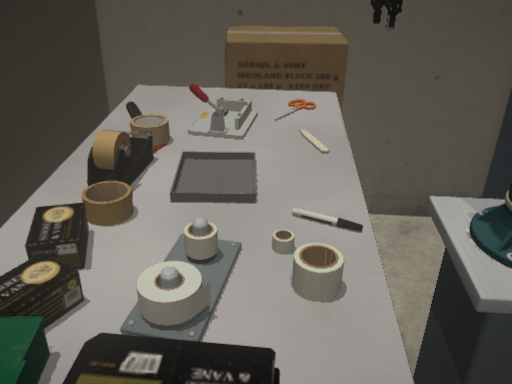

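```bash
python3 - <<'E'
from h import *
for c in('top','side'):
    d=np.load(c+'.npy').astype(float);cal=imaging.get_calibration(c)
    v,u=np.nonzero(d>0);P=w(cal,u,v,d[v,u])
    def box(x0,x1,y0,y1,z0,z1):
        m=(P[0]>x0)&(P[0]<x1)&(P[1]>y0)&(P[1]<y1)&(P[2]>z0)&(P[2]<z1);return P[:,m]
    for n,b in dict(used=(.53,.64,.06,.15,.05,.068),post=(.53,.64,.06,.15,.072,.09),full=(.53,.68,.17,.3,.05,.068),fpost=(.53,.68,.17,.3,.072,.09)).items():
        Q=box(*b)
        if Q.shape[1]>3:
            (cx,cy),r=cv2.minEnclosingCircle(Q[:2].T.astype(np.float32)); print(c,n,Q.shape[1],cx,cy,r,np.median(Q[2]))
    # stand
    Q=box(.5,.72,.03,.32,.006,.017)
    print(c,'plate',cv2.minAreaRect(Q[:2].T.astype(np.float32)),Q.shape)
    Q=box(.48,.72,-.32,-.06,.014,.03)
    print(c,'trayrim',cv2.minAreaRect(Q[:2].T.astype(np.float32)))
    print(np.array(cal['extrinsics'])[:3,3])
    im=cv2.imread(f'pics/{c}1.png')
    x,y=((90,90) if c=='top' else (100,180))
    cv2.imwrite(f'pics/{c}_z.png',cv2.resize(im[y:y+150,x:x+190],None,fx=4,fy=4,interpolation=cv2.INTER_CUBIC))
E
```

```text
top used 237 0.5824342966079712 0.10518912971019745 0.02722019888460636 0.06024892854957087
top post 74 0.5821704268455505 0.10447540879249573 0.012717373669147491 0.07696849362243485
top full 897 0.6000828742980957 0.23457001149654388 0.04766949638724327 0.06033089300480077
top fpost 77 0.6035200357437134 0.23273585736751556 0.012427304871380329 0.07693489596929082
top plate ((0.5924822688102722, 0.16901370882987976), (0.23576974868774414, 0.11014764755964279), 80.89400482177734) (3, 2256)
top trayrim ((0.5975294709205627, -0.18626871705055237), (0.17040188610553741, 0.20062008500099182), 4.250376224517822)
[ 0.41818138 -0.04056437  1.11054212]
side used 532 0.5849918723106384 0.10877107083797455 0.027293143793940544 0.06037117791573804
side post 132 0.584900438785553 0.10871420055627823 0.012615423649549484 0.0770916650438076
side full 2334 0.6013661623001099 0.23480777442455292 0.049151115119457245 0.06119873835016856
side fpost 197 0.6050639748573303 0.23640306293964386 0.012616707943379879 0.07752671463143651
side plate ((0.5951831936836243, 0.17145605385303497), (0.23783892393112183, 0.11016532778739929), 81.01271057128906) (3, 3434)
side trayrim ((0.601042628288269, -0.18357369303703308), (0.16976813971996307, 0.2051858752965927), 4.327947616577148)
[0.46277503 0.75050139 0.48975392]
```

The top view shows the slim roll at about pixel (189,149) on the stand, on the robot-right spindle. The fat roll is at (138,141) and the tray at (304,144). The larger roll at (171,225) and the small one at (210,204) are loose decoys. The networks also reported the decoys, but depth puts the slim roll on the stand, at about (0.584, 0.107). I'll move above it.

Emit:
apply_moves:
  steps:
    - [0,-67.3,-59.1,-1.148,8.5]
    - [0,-67.3,-59.1,-1.148,8.5]
    - [0,-67.3,-59.1,-1.148,8.5]
    - [0,-67.3,-59.1,-1.148,8.5]
    - [0,-67.3,-59.1,-1.148,8.5]
    - [0,-67.3,-59.1,-1.148,8.5]
    - [0,-67.3,-59.1,-1.148,8.5]
    - [0,-67.3,-59.1,-1.148,8.5]
    - [0,-67.3,-59.1,-1.148,8.5]
    - [0,-67.3,-59.1,-1.148,8.5]

```text
time_s: 1.75
position: [0.466, -0.1365, 0.2428]
ee_rot: [[0.001, 0.988, -0.157], [-0.001, -0.157, -0.988], [-1.0, 0.001, 0.0]]
wrist_force: [1.5, -1.8, -0.1]
opening: 0.0846
```

```bash
cat > go.py <<'E'
from h import *
import sys
t=np.array([float(a) for a in sys.argv[1:4]]);yaw=np.radians(float(sys.argv[4]))
s=manip.state();R=np.array(s['ee_rot']);p=np.array(s['position'])
cur=np.arctan2(R[1,1],R[0,1]);dy=(yaw-cur+np.pi/2)%np.pi-np.pi/2
print('t',s['time_s'],'pos',np.round(p,4),'yaw',np.degrees(cur),'q',np.round(s['joint_positions'],1),'F',np.round(s['wrist_force'],1),'open',s['opening'])
print('tilt',np.round(R[:,0],4),'shift cm',np.round(R.T@(t-p)*100,2),'turn',round(-dy,3))
E
python3 go.py .5837 .1065 .2 -9
```

```text
t 1.75 pos [ 0.466  -0.1365  0.2428] yaw -9.029189112041845 q [ 28.8  17.9 -22.  121.7   9.9  42.   -8.7] F [ 1.5 -1.8 -0.1] open 0.08461397304229488
tilt [ 1.4e-03 -6.0e-04 -1.0e+00] shift cm [  4.28   7.81 -25.85] turn -0.001
```

Emit:
apply_moves:
  steps:
    - [0.2,7.8,-25.8,0,8.5]
    - [0.2,7.8,-25.8,0,8.5]
    - [0.2,7.8,-25.8,0,8.5]
    - [0.2,7.8,-25.8,0,8.5]
    - [0.2,7.8,-25.8,0,8.5]
    - [0.2,7.8,-25.8,0,8.5]
    - [0.2,7.8,-25.8,0,8.5]

```text
time_s: 2.62
position: [0.5816, 0.1017, 0.2399]
ee_rot: [[-0.002, 0.987, -0.159], [-0.002, -0.159, -0.987], [-1.0, -0.001, 0.002]]
wrist_force: [-0.1, -0.4, -0.3]
opening: 0.0852
```

```bash
python3 go.py .5837 .1065 .2 -9; python3 - <<'E'
from h import *
cal=imaging.get_calibration('wrist')
im,d=imaging.read_camera('wrist');cv2.imwrite('pics/wrist1.png',im)
d=d.astype(float);v,u=np.nonzero(d>0);P=w(cal,u,v,d[v,u])
print(np.round(cal['extrinsics'],3))
for n,b in dict(used=(.53,.64,.06,.15,.052,.068),post=(.53,.64,.06,.15,.072,.09)).items():
    x0,x1,y0,y1,z0,z1=b
    m=(P[0]>x0)&(P[0]<x1)&(P[1]>y0)&(P[1]<y1)&(P[2]>z0)&(P[2]<z1);Q=P[:,m]
    if Q.shape[1]>3:
        print(n,Q.shape[1],cv2.minEnclosingCircle(Q[:2].T.astype(np.float32)),np.median(Q[2]),np.percentile(Q[0],[1,99]),np.percentile(Q[1],[1,99]))
E
```

```text
t 2.625 pos [0.5816 0.1017 0.2399] yaw -9.159355405058156 q [  2.8  25.9 -23.4 109.3  13.7  47.6 -36.9] F [-0.1 -0.4 -0.3] open 0.08515055971527134
tilt [-0.0015 -0.0023 -1.    ] shift cm [ 3.99  0.14 -0.51] turn -0.003
[[ 0.987 -0.152 -0.05   0.593]
 [-0.16  -0.942 -0.294  0.176]
 [-0.003  0.298 -0.955  0.37 ]
 [ 0.     0.     0.     1.   ]]
used 1215 ((0.581937313079834, 0.10719624161720276), 0.02694523334503174) 0.06082207917972421 [0.55676879 0.60743467] [0.08193356 0.13315084]
post 462 ((0.5819665789604187, 0.10724969208240509), 0.012745539657771587) 0.0775055931073218 [0.57051142 0.593855  ] [0.09567159 0.11909039]
```

View pics/wrist1.png

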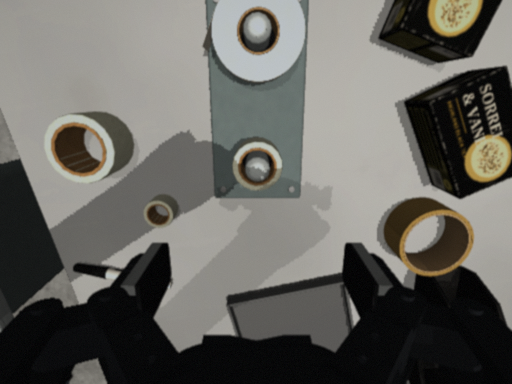

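The wrist view shows the slim roll around its post at pixel (257,166) and the fat roll at (258,38). There is free space on both sides of the slim roll for the jaws. I'll let the arm settle, then read the pose.

Emit:
apply_moves:
  steps:
    - [0,0,0,0,8.5]
    - [0,0,0,0,8.5]

```text
time_s: 2.92
position: [0.5821, 0.1033, 0.2404]
ee_rot: [[-0.0, 0.987, -0.158], [-0.001, -0.158, -0.987], [-1.0, -0.0, 0.001]]
wrist_force: [0.5, -0.2, 0.8]
opening: 0.0849
```

```bash
for i in 1 2; do python3 go.py .583 .1068 .1 -9; done
```

```text
t 2.925 pos [0.5821 0.1033 0.2404] yaw -9.094063560039693 q [  2.8  25.9 -23.5 109.2  13.7  47.6 -37. ] F [ 0.5 -0.2  0.8] open 0.08487090612314492
tilt [-2.e-04 -6.e-04 -1.e+00] shift cm [14.04  0.03 -0.37] turn -0.002
t 2.925 pos [0.5821 0.1033 0.2404] yaw -9.094063560039693 q [  2.8  25.9 -23.5 109.2  13.7  47.6 -37. ] F [ 0.5 -0.2  0.8] open 0.08487090612314492
tilt [-2.e-04 -6.e-04 -1.e+00] shift cm [14.04  0.03 -0.37] turn -0.002
```

Emit:
apply_moves:
  steps:
    - [5,0,-0.35,0,8.5]
    - [10,0,-0.35,0,8.5]
    - [14,0,-0.35,0,8.5]
    - [14,0,-0.35,0,8.5]
    - [14,0,-0.35,0,8.5]

```text
time_s: 3.55
position: [0.5839, 0.1083, 0.1016]
ee_rot: [[0.002, 0.988, -0.157], [0.001, -0.157, -0.988], [-1.0, 0.002, -0.001]]
wrist_force: [-0.2, 0.7, -0.2]
opening: 0.0848
```

```bash
python3 go.py .583 .1068 .039 -9; python3 - <<'E'
from h import *
cal=imaging.get_calibration('wrist')
im,d=imaging.read_camera('wrist');cv2.imwrite('pics/wrist2.png',im)
d=d.astype(float);v,u=np.nonzero(d>0);P=w(cal,u,v,d[v,u])
for n,b in dict(post=(.56,.61,.08,.13,.072,.083)).items():
    x0,x1,y0,y1,z0,z1=b
    m=(P[0]>x0)&(P[0]<x1)&(P[1]>y0)&(P[1]<y1)&(P[2]>z0)&(P[2]<z1);Q=P[:,m]
    print(n,Q.shape[1],cv2.minEnclosingCircle(Q[:2].T.astype(np.float32)))
E
```

```text
t 3.55 pos [0.5839 0.1083 0.1016] yaw -9.005193743624641 q [ -1.8  36.5 -18.5 114.3  20.6  32.3 -43.4] F [-0.2  0.7 -0.2] open 0.08484945490695177
tilt [ 1.9e-03  6.0e-04 -1.0e+00] shift cm [ 6.26 -0.08  0.16] turn -0.0
post 1315 ((0.5822185277938843, 0.107303686439991), 0.012896062806248665)
```

View pics/wrist2.png

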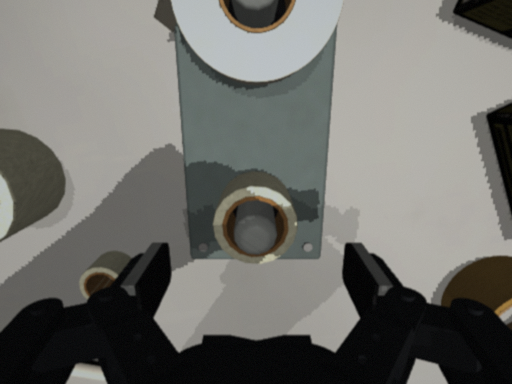

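The roll is centred between the jaws: its column is about 255 and the midpoint between the jaws is 256. I'll descend and close gently.

Emit:
apply_moves:
  steps:
    - [2,-0.1,0.1,0,8.5]
    - [4,-0.1,0.1,0,8.5]
    - [5.5,-0.1,0.1,0,8.5]
    - [6.2,-0.1,0.1,0,8.5]
    - [6.2,-0.1,0.1,0,8.5]
    - [6.2,-0.1,0.1,0,8.5]
  squeeze: 25

```text
time_s: 4.35
position: [0.5822, 0.1074, 0.0386]
ee_rot: [[0.001, 0.988, -0.156], [0.0, -0.156, -0.988], [-1.0, 0.001, -0.0]]
wrist_force: [-0.3, -0.3, -0.3]
opening: 0.085
```

```bash
python3 go.py .583 .1068 .039 -9
```

```text
t 4.35 pos [0.5822 0.1074 0.0386] yaw -8.987055495115005 q [ -4.2  41.8 -15.  115.6  23.6  25.5 -46.1] F [-0.3 -0.3 -0.3] open 0.08498141820780494
tilt [ 8.e-04  3.e-04 -1.e+00] shift cm [-0.04  0.09  0.04] turn 0.0
```

Emit:
apply_moves:
  steps:
    - [0,0,0,0,6.5]
    - [0,0,0,0,5.8]
    - [0,0,0,0,5.4]
    - [0,0,0,0,5.0]
    - [0,0,0,0,4.6]
    - [0,0,0,0,4.6]
    - [0,0,0,0,4.6]
    - [0,0,0,0,4.6]
  squeeze: 30

```text
time_s: 5.35
position: [0.5821, 0.1072, 0.0389]
ee_rot: [[0.001, 0.988, -0.156], [-0.0, -0.156, -0.988], [-1.0, 0.001, 0.0]]
wrist_force: [-1.2, -0.2, 4.7]
opening: 0.0538
```

```bash
python3 go.py .583 .1068 .039 -9
```

```text
t 5.35 pos [0.5821 0.1072 0.0389] yaw -8.987228463686138 q [ -4.2  41.7 -15.  115.6  23.6  25.5 -46.1] F [-1.2 -0.2  4.7] open 0.05376937784048344
tilt [ 7.e-04 -1.e-04 -1.e+00] shift cm [-0.01  0.1   0.03] turn 0.0
```

The roll is gripped at 53.8 mm. I'll lift it straight up.

Emit:
apply_moves:
  steps:
    - [-0.5,0,0,0,4.6]
    - [-1.5,0,0,0,4.6]
    - [-2.5,0,0,0,4.6]
    - [-3.7,0,0,0,4.6]
    - [-5,0,0,0,4.6]
    - [-6.3,0,0,0,4.6]
    - [-7.5,0,0,0,4.6]
    - [-8.7,0,0,0,4.6]
    - [-10,0,0,0,4.6]
    - [-10,0,0,0,4.6]

```text
time_s: 6.6
position: [0.5826, 0.1074, 0.1395]
ee_rot: [[0.002, 0.988, -0.156], [0.001, -0.156, -0.988], [-1.0, 0.002, -0.001]]
wrist_force: [-0.2, 0.7, 0.0]
opening: 0.0541
```

```bash
python3 go.py .599 -.185 .139 -9; python3 - <<'E'
from h import *
im,d=imaging.read_camera('side');cv2.imwrite('pics/side2.png',im)
im,d=imaging.read_camera('wrist');cv2.imwrite('pics/wrist3.png',im)
E
```

```text
t 6.6 pos [0.5826 0.1074 0.1395] yaw -8.999144336066372 q [ -0.3  33.3 -20.4 113.4  18.9  36.3 -41.9] F [-0.2  0.7  0. ] open 0.054118836356247736
tilt [ 2.3e-03  6.0e-04 -1.0e+00] shift cm [ 0.04  6.2  28.63] turn 0.0
```

View pics/side2.png

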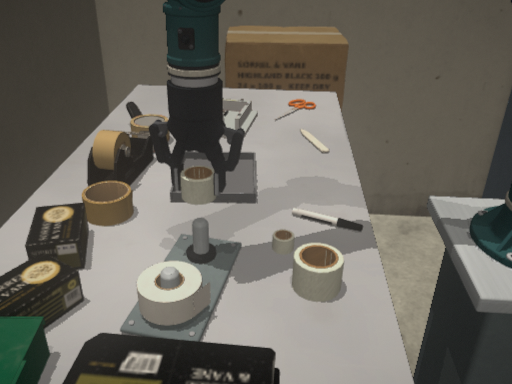

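View pics/wrist3.png

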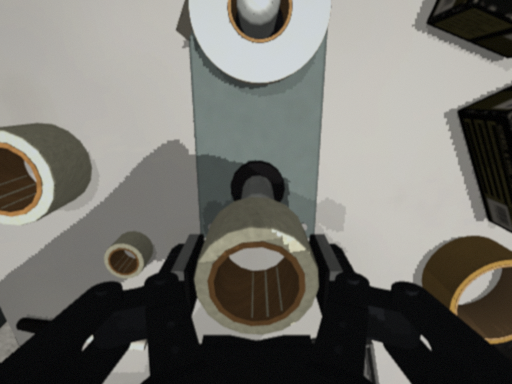

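The side view shows the roll upright between the jaws at (198,183), and the spindle at (202,240) is empty. The wrist view shows the same level grip. I'll carry it over the tray centre.

Emit:
apply_moves:
  steps:
    - [0,0.4,2,0,4.6]
    - [0,1.3,6,0,4.6]
    - [0,2.2,10,0,4.6]
    - [0,3.0,14,0,4.6]
    - [0,3.9,18,0,4.6]
    - [0,4.8,22,0,4.6]
    - [0,5.6,26,0,4.6]
    - [0,6.2,28.6,0,4.6]
    - [0,6.2,28.6,0,4.6]
    - [0,6.2,28.6,0,4.6]

```text
time_s: 7.95
position: [0.5976, -0.1847, 0.1378]
ee_rot: [[-0.001, 0.988, -0.156], [0.001, -0.156, -0.988], [-1.0, -0.001, -0.001]]
wrist_force: [0.1, 0.6, -0.7]
opening: 0.054
```

```bash
python3 go.py .599 -.185 .021 -9; python3 - <<'E'
from h import *
im,d=imaging.read_camera('side');cv2.imwrite('pics/side3.png',im)
cal=imaging.get_calibration('side')
r=[r for r in models.masks_of('side','used_roll_center')]
for q in r:
    m=q['mask']&(d>0);v,u=np.nonzero(m);P=w(cal,u,v,d[m].astype(float))
    print(q['point'],q['confidence'],np.round(np.percentile(P,[1,50,99],axis=1),4))
E
```

```text
t 7.95 pos [ 0.5976 -0.1847  0.1378] yaw -9.000235844386316 q [ 28.1  35.6 -21.6 109.   19.8  39.1 -14.4] F [ 0.1  0.6 -0.7] open 0.053977303584346666
tilt [-1.1e-03  9.0e-04 -1.0e+00] shift cm [1.168e+01 1.600e-01 1.000e-02] turn -0.0
[316.9, 272.9] 0.78 [[0.3665 0.1214 0.0025]
 [0.4011 0.1779 0.0405]
 [0.436  0.1919 0.0566]]
[281.8, 242.0] 0.68 [[ 4.358e-01  4.360e-02 -3.000e-04]
 [ 4.532e-01  7.070e-02  1.820e-02]
 [ 4.699e-01  7.790e-02  2.790e-02]]
[214.5, 118.8] 0.65 [[ 0.5744 -0.2082  0.1209]
 [ 0.5991 -0.1648  0.1474]
 [ 0.6262 -0.1566  0.1608]]
```

View pics/side3.png

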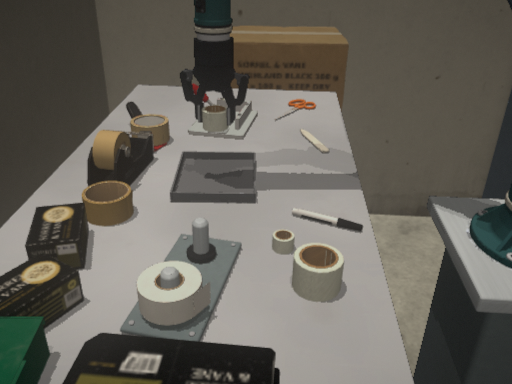

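The roll hangs at (215,119), above the tray, with its bottom at about z = 0.120. I'll lower it in steps.

Emit:
apply_moves:
  steps:
    - [2,0,0,0,4.6]
    - [4.5,0,0,0,4.6]
    - [7,0,0,0,4.6]
    - [9,0,0,0,4.6]
    - [10.4,0,0,0,4.6]
    - [11.2,0,0,0,4.6]
    - [11.2,0,0,0,4.6]
    - [11.2,0,0,0,4.6]

```text
time_s: 9.05
position: [0.5989, -0.1851, 0.027]
ee_rot: [[0.001, 0.988, -0.156], [-0.0, -0.156, -0.988], [-1.0, 0.001, 0.0]]
wrist_force: [-0.8, -0.5, -0.4]
opening: 0.054
```

```bash
python3 go.py .599 -.185 .021 -9
```

```text
t 9.05 pos [ 0.5989 -0.1851  0.027 ] yaw -8.99842036440661 q [ 24.3  44.4 -16.3 111.1  24.9  27.8 -18.8] F [-0.8 -0.5 -0.4] open 0.05401815168199431
tilt [ 1.3e-03 -3.0e-04 -1.0e+00] shift cm [ 0.6   0.01 -0.01] turn 0.0
```

Emit:
apply_moves:
  steps:
    - [0.2,0,0,0,4.6]
    - [0.4,0,0,0,4.6]
    - [0.4,0,0,0,4.6]

```text
time_s: 9.43
position: [0.5982, -0.1851, 0.0223]
ee_rot: [[-0.0, 0.988, -0.156], [-0.0, -0.156, -0.988], [-1.0, -0.0, 0.0]]
wrist_force: [0.1, -0.6, -1.1]
opening: 0.0543
```

Emit:
apply_moves:
  steps:
    - [0.1,0,0,0,4.6]
    - [0.1,0,0,0,4.6]

```text
time_s: 9.68
position: [0.5982, -0.185, 0.0212]
ee_rot: [[-0.0, 0.988, -0.156], [0.0, -0.156, -0.988], [-1.0, -0.0, 0.0]]
wrist_force: [0.8, -0.2, -0.4]
opening: 0.0541
```

Emit:
apply_moves:
  steps:
    - [0.1,0,0,0,4.6]
    - [0.1,0,0,0,4.6]

```text
time_s: 9.93
position: [0.5983, -0.185, 0.021]
ee_rot: [[-0.0, 0.988, -0.156], [-0.0, -0.156, -0.988], [-1.0, 0.0, 0.0]]
wrist_force: [-1.3, 0.9, 4.9]
opening: 0.0539
```

```bash
python3 - <<'E'
from h import *
im,d=imaging.read_camera('side');cal=imaging.get_calibration('side');d=d.astype(float)
cv2.imwrite('pics/side4.png',cv2.resize(im[130:230,150:280],None,fx=5,fy=5))
v,u=np.nonzero(d>0);P=w(cal,u,v,d[v,u])
m=(abs(P[0]-.598)<.012)&(abs(P[1]+.185)<.035);Q=P[:,m];print(np.histogram(Q[2],bins=np.arange(0,.08,.004)))
E
```

```text
(array([24, 18, 24, 15, 18, 17, 26, 32, 34, 42, 63,  5,  0,  0,  0,  0,  0,
        0,  0]), array([0.   , 0.004, 0.008, 0.012, 0.016, 0.02 , 0.024, 0.028, 0.032,
       0.036, 0.04 , 0.044, 0.048, 0.052, 0.056, 0.06 , 0.064, 0.068,
       0.072, 0.076]))
```

View pics/side4.png

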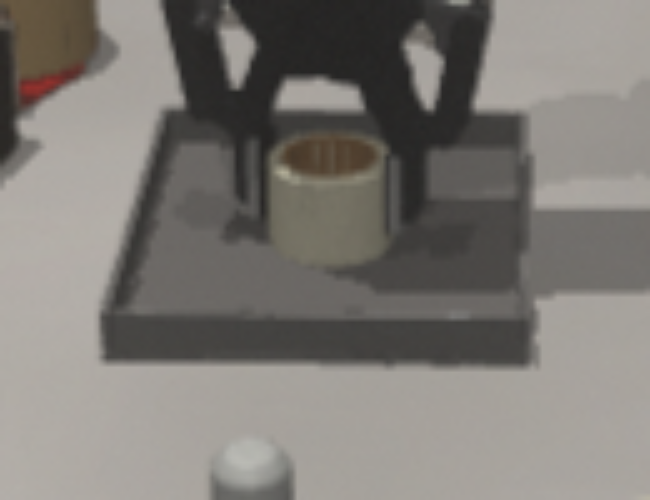

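The wrist shows 4.9 N upward and the roll's top is at 44 mm, so it is standing on the tray floor. I'll open the jaws and then retreat straight up.

Emit:
apply_moves:
  steps:
    - [0,0,0,0,5.5]
    - [0,0,0,0,5.8]
    - [0,0,0,0,6.5]
    - [0,0,0,0,7.5]
    - [0,0,0,0,8.3]
    - [0,0,0,0,8.3]
    - [0,0,0,0,8.3]

```text
time_s: 10.85
position: [0.5983, -0.185, 0.0203]
ee_rot: [[-0.0, 0.988, -0.156], [0.0, -0.156, -0.988], [-1.0, -0.0, 0.0]]
wrist_force: [0.2, 1.1, 0.3]
opening: 0.0826
```

Emit:
apply_moves:
  steps:
    - [-1,0,0,0,8.3]
    - [-3,0,0,0,8.3]
    - [-6,0,0,0,8.3]
    - [-10,0,0,0,8.3]
    - [-14,0,0,0,8.3]
    - [-18,0,0,0,8.3]
    - [-20,0,0,0,8.3]
    - [-20,0,0,0,8.3]
    - [-20,0,0,0,8.3]

```text
time_s: 11.98
position: [0.5971, -0.1849, 0.219]
ee_rot: [[-0.003, 0.988, -0.156], [0.0, -0.156, -0.988], [-1.0, -0.003, -0.0]]
wrist_force: [-0.2, 0.0, -0.2]
opening: 0.0833
```

```bash
python3 go.py .599 -.185 .021 -9; python3 - <<'E'
from h import *
im,d=imaging.read_camera('side');cal=imaging.get_calibration('side');d=d.astype(float)
cv2.imwrite('pics/side5.png',im)
v,u=np.nonzero(d>0);P=w(cal,u,v,d[v,u])
m=(abs(P[0]-.598)<.04)&(abs(P[1]+.185)<.045)&(P[2]>.038)&(P[2]<.09);Q=P[:,m]
print(Q[2].min(),Q[2].max(),cv2.minEnclosingCircle(Q[:2].T.astype(np.float32)))
E
```

```text
t 11.975 pos [ 0.5971 -0.1849  0.219 ] yaw -8.997852893331448 q [ 30.4  30.  -24.6 105.8  16.3  47.8 -11.4] F [-0.2  0.  -0.2] open 0.08327278916495941
tilt [-2.7e-03  5.0e-04 -1.0e+00] shift cm [19.79  0.24 -0.02] turn 0.0
0.03800375882332335 0.0451694983151979 ((0.6012088060379028, -0.18395410478115082), 0.027799498289823532)
```

View pics/side5.png

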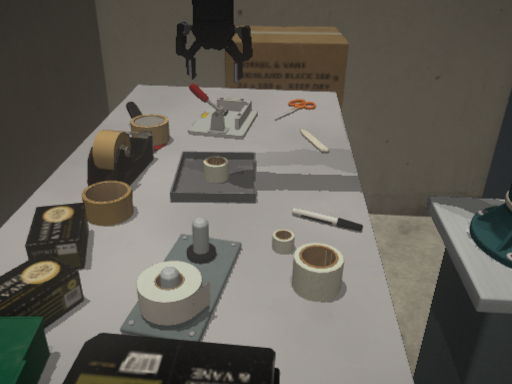

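The roll stands in the tray at (216,169). The fat roll is still on its spindle at (170,290), and the arm is clear of everything.

```bash
python3 -c "
from cell import close_job
print(close_job())"
```

```text
the job is handed in; nothing more can be done
None
```

The slim roll is off its spindle and standing flat near the centre of the grey tray, and the job is handed in at about 12 s of the 40 s. I gripped it across its outside at 30 N, lifted it straight up 100 mm and carried it to the tray. I lowered it until the wrist felt about 5 N of contact, then released it and backed the arm straight up.

- **Final checks:** the last side picture shows the roll upright at about (0.600, -0.184), with its top about 44 mm above the table, as expected for a 40 mm roll on the 4 mm floor. The fat roll is still on its spindle, and the arm was touching nothing.
- **Disagreements:** the networks also reported the loose decoy rolls as the target. I told them apart by depth and by which roll was on the stand. The three cameras' estimates of the roll's position differed by up to about 4 mm, and the grasp worked within that. No check failed.

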